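Press a freshly inlaid brass knob in the sprung ring jig

ROBOT

A 6-joint arm with a two-finger parallel gripper is mounted at the origin on the work surface. World frame = base frame: x ahead of the robot, y to its left, z up, the work surface at z = 0. Lengths are in mm, angles in degrees, forces in N, time in s.
With the tool pointing down it reaches from about 300 to 850 mm from the base axis. Payload 4.2 kg.
Tool frame: the origin (TCP) lies midway between the tips of the shut fingers; the grasp point (between the pads) lies 19 mm behind it (env.grip_depth is the distance from the TCP to the grasp point, in mm); z points along the fingers, y is the line along which they close (so a half turn about z gives the same grasp; the last joint's range is limited). The gripper opens to 91 mm and grips with 3 to 60 N. Pads are 32 mm wide; open, the fingers measure 118 mm over their backs; the gripper's body (76 mm by 178 mm) begins 60 mm behind the grasp point.
Start: joints at [68.239, 18.312, 89.639, -0, 72.044, -1.146], TCP at [202.454, 538.199, 184.076] pointing down, gripper open.
Joint ranges: [-177.97, 177.97], [-48.28, 115.42], [12.27, 149.76], [-77.06, 257.06], [2.81, 150.46], [-146.56, 146.56]. Speed limits (degrees/s): [147.25, 147.25, 180, 180, 180, 180].

INTERFACE

Orientations are given as [roll, pitch, yaw] about the fixed x, y, z axes, in that order (R = Rz(yaw) Ry(pitch) Rx(roll)).
In Python, from workcell import env, eyes gives the robot as it stands.
- The arm moves only by the tool send_rows, never from a script. Its argument "motion" is a list of rows, each a list of 7 numbers: the shift along the world's x, y, z normalised to -1 to 1, where 1 is 0.5 m, then the turn, a rotation vector about the world's x, y, z normalised to -1 to 1, where 1 is 60 degrees, then the opening, from -1 (shut) to 1 (fully open). A call has 1 to 20 rows; each row is the pose to reach, as a shift and turn from the pose commanded when the call began; what a row does not reach only later rows make up. A row lasts 1/8 s, in which the tool goes at most 62.5 mm and 10.7 degrees, less where a joint would pass 70% of its speed; a pose out of reach is approached as far as the arm can. A call with a number of a shift or a turn outside -1 to 1 is refused whole. A call with a gripper value outside its range is refused whole. The fingers move at their own pace and stop on an object; "squeeze" is the grip in N (left out, the last holds). Time passes only in rows, so rows that repeat a pose let the fingers close. It gives the time, the measured TCP pose, the force, the opening and the grip force at its end, in the units of the state.
- env.state(): the state, without advancing time (a new reading comes with each control period).
- eyes.grab_frame(name): name is "scene" or "top" or "wrist"; returns a dict with "pixels" (480x640x3 uint8, red, green, blue), "depth" (480x640 float32, mm along the optical axis (not along the pixel's ray), 0 where there is no reading), "fx", "fy", "cx", "cy" (pixels), "R" (3x3) and "t" (3): a world point X has camera coordinates R X + t; the wrist camera has in their place "T_tool_cam" (4x4, takes a point from camera to tool coordinates, whose origin is the TCP and whose axes are the flange's). Camera axes: x right, y down, z forward; pixel columns grow to the right and rows downward; lengths in mm; the calibration is good to about 2 mm. A picture is of the moment at which its call begins: read the wrist's pose just before it.
- env.job_done(): hands the job in; it is judged then, once.
The state is a dict: "time_s": time; "qpos": joint angles; "qvel": joint speeds; "effort": joint torques, N m; "ee_pos": TCP position; "ee_rot": TCP orientation; "force": force on the tool from outside, world axes, zero at the start; "torque": the same for the moment, N m; "gripper_width": finger opening in mm; "gripper_force": force on a finger pad.
Only numpy, scipy, OpenCV 4.12 (cv2) and the standard library are available. Lean on these libraries where they do the work, as an engineer would, in place of code of your own. Each camera call takes 0.05 s, during which the arm holds its last target. There are 200 camera calls.

TASK

The inlay of the large round knob has just been stuck in and needs pressure while its adhesive takes: pick the knob out of the tray, set it face down in the sprung ring of the pressing jig, and push it straight down against the springs until its face bears firmly on the rubber pad inside. Finish while still holding it pressed down there, and leave the other two knobs, the screwdriver and the roll of tape alone.

Things in the scene. Friction and masses are not known exactly. Their poses are not given: they have to be found in the camera images.
- knob_large: The brass knob to be pressed, standing face down, stem up. Round flat head 54 mm across and 10 mm thick with 2 mm bevelled edges; straight round stem 16 mm across on its axis (a small 4 mm high fillet cone, 26 mm wide, at its root), 50 mm tall over all. About 0.23 kg. Origin: centre of the face on which it stands (the inlaid face, 40 mm inlay flush with the brass rim); its z axis points up along the stem. It may be gripped anywhere on the stem.
- knob_small: A smaller round knob in the same tray, face down, head 36 mm across and 8 mm thick, stem 12 mm across, 40 mm tall. Origin: centre of the face it stands on; z up the stem. To be left alone.
- knob_square: A knob with a square head 40 x 40 x 8 mm in the same tray, face down, stem 12 mm across, 40 mm tall. Origin: centre of the face it stands on; z up the stem. To be left alone.
- tray: Low wooden tray, fixed, 130 mm along its x, 270 mm along its y, walls 6 mm thick and 20 mm high, felt floor 9 mm above the bench. The three knobs stand in a row along its y, about 85 mm apart, in any order. Origin: centre of its underside.
- ring_seat (a point): Centre of the seat floor in the jig's aluminium ring; moves with the ring. Ring: 96 mm outside, round seat 57 mm wide and 6 mm deep from the ring's upper face, floor a ledge round a 42 mm bore. At rest the seat floor is 46 mm above the bench and the ring's upper face 52 mm. Three bolts on a 40 mm radius guide the ring; their 13 mm heads stand 5.5 mm above its upper face at rest (58 mm above the bench) and stay there as it goes down. Base plate 140 x 140 x 12 mm, fixed.
- ring (a joint): How far the sprung ring is pressed down, in m: 0 at rest, grows as it goes down. It carries the knob's weight without moving. The sprung ring pushes up with about 7 N at the start of the travel and 13 N at 12 mm, where the face of a seated knob meets the rubber pad. The ring alone could go to 18 mm.
- anvil: The jig's fixed centre post with a round rubber pad 34 mm across on top, inside the bore of the ring. Pad top 34 mm above the bench, which is 12 mm below the seat floor of the ring at rest. The pad hardly gives. Origin: on the post's axis at bench height.
- screwdriver: Screwdriver about 200 mm long lying loose on the bench, to be left alone. Origin on the bench under its middle.
- tape: Roll of tape lying flat on the bench, 100 mm across, 24 mm high, loose, to be left alone. Origin: centre of its underside.
Not all that is in view belongs to the job. What is shaped like the knob_large but green is not meant. Of the things that look like the part that bears ring_seat, the larger one is meant.

How it is judged (in metres and radians):
On the way, in this order (a step that is already met when the one before it is completed fails the run):
1. the large round knob is lifted clear of the tray (height (world z) of knob_large above 0.03 m and contact force between knob_large and tray below 0.01 N), for 0.1 s.
2. the knob sits face down in the seat of the ring (horizontal distance between knob_large and ring_seat below 0.004 m and z of knob_large in the frame of ring_seat below 0.003 m and angle between knob_large's own z axis and vertical below 0.1 rad), for 0.1 s.
At the end, for the whole second after the job is handed in: The robot's fingers still hold the large round knob, upright within 0.1 rad and seated in the ring (centred within 4 mm), with the ring pressed down at least 10.5 mm and the knob's face bearing on the rubber pad with more than 2 N, at rest (all of step 2 and value of joint ring above 0.0105 m and contact force between knob_large and anvil above 2 N and contact force between the fingers and knob_large above 2 N and linear speed of knob_large below 0.02 m/s); the arm keeps its last pose, push and grip.
It fails at once if one of the other knobs is moved or tipped (distance of any of knob_small, knob_square from where it was at the start of the episode above 0.02 m or angle between any of knob_small, knob_square's own z axis and vertical above 0.35 rad).
It fails at once if the screwdriver or the tape is moved (distance of any of screwdriver, tape from where it was at the start of the episode above 0.03 m).
It also fails if it takes over 48 s, if anything falls off the work surface, if the arm or the gripper's body presses on something with over 40 N, if the wrist force passes 120 N, or if a joint passes its speed limit or range.

## Working session

There is one attempt and no reset: what is moved stays moved. The work goes in short steps, Python scripts to look and compute and a tool call to move; the robot and the scene stay as the last step left them, time stands still between calls to the robot, and variables do not carry over. Pictures are saved under pics/ and viewed, at most 10 in all, crops included, and the job is handed in when it is done.

Besides the shell and the picture viewer there is one more tool, called after "Emit:" by a JSON object that holds its "method" and its "body", one argument or row to a line. send_rows: Moves the arm, as the interface text tells. Its arguments: {"type":"object","properties":{"motion":{"type":"array"},"squeeze":{"type":"number"}},"required":["motion"]}

```bash
mkdir -p pics; ls; python3 - <<'E'
from workcell import env, eyes
import cv2, pickle
d={}
for n in("top","scene"):
    f=eyes.grab_frame(n); d[n]=f
    cv2.imwrite(f"pics/{n}0.png",f["pixels"][:,:,::-1])
pickle.dump(d,open("f0.pkl","wb"))
s=env.state(); print({k:s[k] for k in("time_s","ee_pos","ee_rot","force","gripper_width")}, env.grip_depth)
print(d["top"]["R"],d["top"]["t"])
E
```

```text
pics
{'time_s': 0.1, 'ee_pos': array([202.27330031, 537.72041127, 183.33442692]), 'ee_rot': array([-1.79912021e+02,  2.13219668e-04,  1.59386054e+02]), 'force': array([-0.03422856,  0.46685524, -1.07468105]), 'gripper_width': 90.84253507584226} 18.8
[[ 0.00723548 -0.99981345  0.01790851]
 [-0.99725214 -0.00853505 -0.0735889 ]
 [ 0.07372802 -0.01732684 -0.99712786]] [-57.15443293 565.60655302 917.98627676]
```

View pics/top0.png

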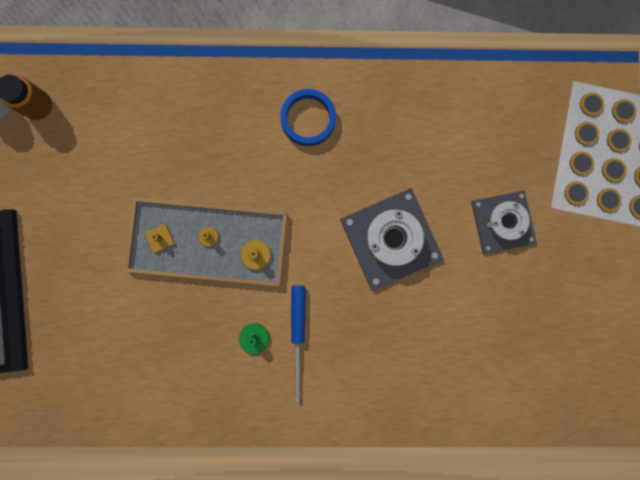

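View pics/scene0.png

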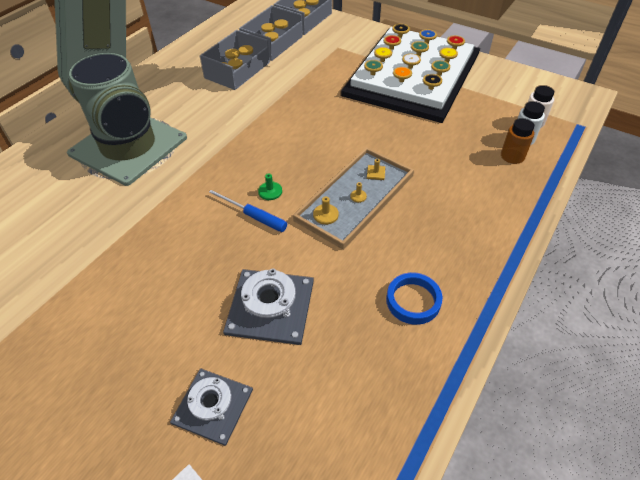

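The top view shows the candidates. In the tray there are a square-headed knob at (159,238), a small round one at (208,237) and a large round one at (256,255). A green knob stands outside it at (254,339). The jigs are a large one at (396,237) and a small one at (509,221). I'm taking the brass round knob with the widest head, (256,255), and the larger jig, (396,237). The tape is at (308,117) and the screwdriver at (298,340).

```bash
cat > h.py <<'E'
import numpy as np, cv2
def ray(f,u,v,z,R=None,t=None):
    R=f["R"];t=f["t"]
    d=R.T@np.array([(u-f["cx"])/f["fx"],(v-f["cy"])/f["fy"],1]); c=-R.T@t
    return c+d*(z-c[2])/d[2]
def proj(f,X):
    p=f["R"]@np.array(X,float)+f["t"]; return f["fx"]*p[0]/p[2]+f["cx"],f["fy"]*p[1]/p[2]+f["cy"]
def blobs(m,lo):
    c,_=cv2.findContours(m.astype(np.uint8),cv2.RETR_EXTERNAL,cv2.CHAIN_APPROX_NONE)
    return [k for k in c if cv2.contourArea(k)>lo]
E
python3 - <<'E'
from h import *; import pickle
d=pickle.load(open("f0.pkl","rb"))
for n,box,jb in(("top",(130,195,290,290),(360,200,430,275)),("scene",(290,140,420,250),(235,262,302,325))):
    f=d[n]; h=cv2.cvtColor(f["pixels"],cv2.COLOR_RGB2HSV)
    print(n,f["fx"])
    m=(h[...,1]>170)&(h[...,0]>14)&(h[...,0]<30)&(h[...,2]>90)
    b=np.zeros_like(m); b[box[1]:box[3],box[0]:box[2]]=1
    for k in blobs(m&b,40):
        e=cv2.fitEllipse(k); (u,v)=e[0]; print("knob",np.round(e[0]),np.round(e[1]),cv2.boundingRect(k),ray(f,u,v,17).round(1)[:2],cv2.contourArea(k))
    m=(h[...,1]<40)&(h[...,2]>130); b[:]=0; b[jb[1]:jb[3],jb[0]:jb[2]]=1
    for k in blobs(m&b,300):
        hull=cv2.convexHull(k)
        P=np.array([ray(f,*q[0],52)[:2] for q in hull],np.float32)
        c,r=cv2.minEnclosingCircle(P); e=cv2.fitEllipse(P); print("ring",c,r,e)
f=d["top"]
cv2.imwrite("pics/crop.png",cv2.resize(f["pixels"][180:300,120:450,::-1],None,fx=2.4,fy=2.4,interpolation=cv2.INTER_CUBIC))
E
```

```text
top 537.3686837961887
knob [255. 255.] [27. 27.] (242, 241, 28, 28) [533.6  52.4] 581.0
knob [208. 236.] [17. 17.] (200, 228, 18, 18) [564.7 134.8] 221.0
knob [159. 238.] [23. 24.] (147, 225, 26, 27) [561.1 220.2] 394.5
ring (564.5098266601562, -186.93760681152344) 47.27933120727539 ((564.4105224609375, -187.15328979492188), (93.5504150390625, 94.08193969726562), 160.3487091064453)
scene 516.2886459770345
knob [326. 213.] [22. 23.] (314, 198, 24, 26) [533.6  52.5] 305.0
knob [359. 194.] [13. 15.] (352, 185, 14, 17) [565.4 134.8] 122.5
knob [376. 171.] [16. 17.] (368, 161, 17, 19) [562.8 218.4] 169.0
ring (563.65185546875, -194.8308868408203) 62.101016998291016 ((563.8931884765625, -189.61451721191406), (92.35416412353516, 119.66001892089844), 71.91492462158203)
```

View pics/crop.png

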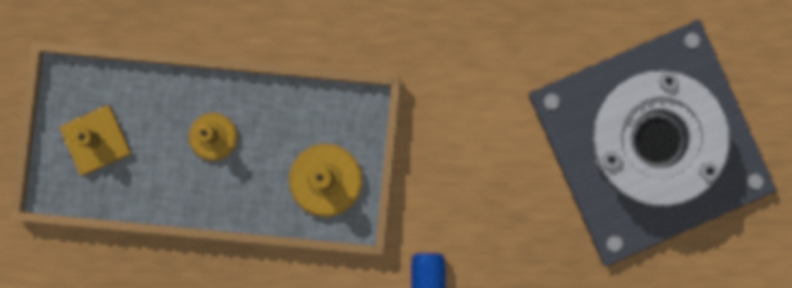

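The crop confirms the large brass round-head knob at crop (325,180) and the larger jig at crop (660,138). Both cameras put the knob at (533.6, 52.5). The ring is at about (564.5, -187). I'll hover over the knob next.

Emit:
{"method": "send_rows", "body": {
  "motion": [
    [0.662,-0.971,-0.1,0,0,-1,0.2],
    [0.662,-0.971,-0.1,0,0,-1,0.2],
    [0.662,-0.971,-0.1,0,0,-1,0.2],
    [0.662,-0.971,-0.1,0,0,-1,0.2],
    [0.662,-0.971,-0.1,0,0,-1,0.2],
    [0.662,-0.971,-0.1,0,0,-1,0.2],
    [0.662,-0.971,-0.1,0,0,-1,0.2],
    [0.662,-0.971,-0.1,0,0,-1,0.2],
    [0.662,-0.971,-0.1,0,0,-1,0.2],
    [0.662,-0.971,-0.1,0,0,-1,0.2],
    [0.662,-0.971,-0.1,0,0,-1,0.2],
    [0.662,-0.971,-0.1,0,0,-1,0.2],
    [0.662,-0.971,-0.1,0,0,-1,0.2],
    [0.662,-0.971,-0.1,0,0,-1,0.2]
  ],
  "squeeze": 40
}}

```text
time_s: 1.85
ee_pos: [533.0, 53.6, 134.3]
ee_rot: [180.0, -0.0, 99.5]
force: [0.3, 0.4, 0.4]
gripper_width: 54.7
gripper_force: 0.0
```

```bash
cat >> h.py <<'E'
def wrist(tag):
    from workcell import env,eyes
    from scipy.spatial.transform import Rotation as Ro
    s=env.state(); f=eyes.grab_frame("wrist")
    T=np.eye(4);T[:3,:3]=Ro.from_euler("xyz",s["ee_rot"],degrees=True).as_matrix();T[:3,3]=s["ee_pos"]
    W=np.linalg.inv(T@f["T_tool_cam"]); f["R"]=W[:3,:3];f["t"]=W[:3,3]
    cv2.imwrite(f"pics/{tag}.png",f["pixels"][:,:,::-1]); print(s["time_s"],s["ee_pos"].round(2),s["ee_rot"].round(2),s["force"].round(2),s["gripper_width"],s["gripper_force"]); return f
E
python3 - <<'E'
from h import *
f=wrist("w1"); print(f["T_tool_cam"].round(2))
h=cv2.cvtColor(f["pixels"],cv2.COLOR_RGB2HSV)
m=(h[...,1]>150)&(h[...,0]>14)&(h[...,0]<32)&(h[...,2]>80)
print(proj(f,[533.5,52.5,19]))
for k in blobs(m,500):
    e=cv2.fitEllipse(k); print(np.round(e[0]),np.round(e[1]),cv2.boundingRect(k),ray(f,*e[0],17).round(1))
E
```

```text
1.85 [533.03  53.64 134.32] [ 1.7998e+02 -1.0000e-02  9.9470e+01] [0.28 0.44 0.43] 54.721546075908975 0.0
[[   0.     -0.97   -0.25   69.79]
 [   1.      0.     -0.     -0.24]
 [   0.     -0.25    0.97 -201.18]
 [   0.      0.      0.      1.  ]]
(np.float64(317.89338934342317), np.float64(230.6146293063807))
[316. 229.] [54. 54.] (289, 202, 56, 55) [532.   53.1  17. ]
[370. 141.] [34. 36.] (351, 123, 37, 39) [564.1 135.9  17. ]
[387.  30.] [53. 63.] (358, 0, 56, 63) [560.2 221.4  17. ]
```

View pics/w1.png

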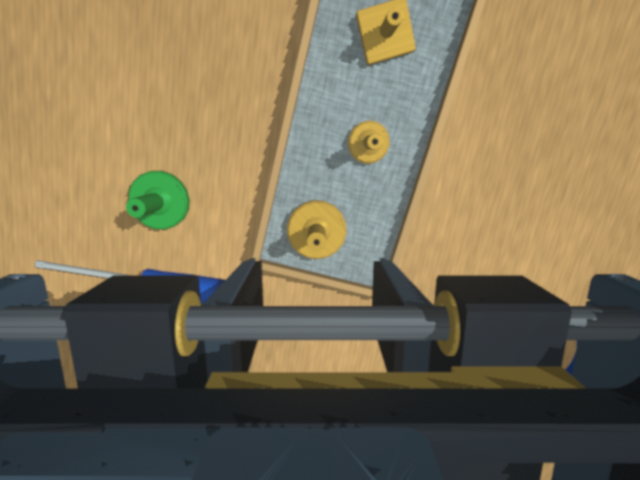

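The wrist view agrees to about 1 mm. The knob is at (316,229) and the fingers straddle its line, clear of the small knob at (370,141). I'll descend and grip.

Emit:
{"method": "send_rows", "body": {
  "motion": [
    [0,0,-0.1,0,0,0,0.2],
    [0,0,-0.17,0,0,0,0.2],
    [0,0,-0.2,0,0,0,0.2],
    [0,0,-0.212,0,0,0,0.2],
    [0,0,-0.212,0,0,0,0.2],
    [0,0,-0.212,0,0,0,-0.4],
    [0,0,-0.212,0,0,0,-0.7],
    [0,0,-0.212,0,0,0,-1],
    [0,0,-0.212,0,0,0,-1],
    [0,0,-0.212,0,0,0,-1],
    [0,0,-0.212,0,0,0,-1],
    [0,0,-0.212,0,0,0,-1],
    [0,0,-0.212,0,0,0,-1]
  ],
  "squeeze": 40
}}

```text
time_s: 3.52
ee_pos: [534.1, 52.7, 29.4]
ee_rot: [179.9, 0.0, 99.4]
force: [-1.8, -0.2, 7.4]
gripper_width: 0.3
gripper_force: 3.9
```

```bash
python3 - <<'E'
from h import *
from workcell import env,eyes
f=wrist("w2"); g=eyes.grab_frame("scene"); 
cv2.imwrite("pics/w2b.png",np.hstack([cv2.resize(f["pixels"],(400,300)),cv2.resize(g["pixels"][100:280,220:460],(400,300),interpolation=cv2.INTER_CUBIC)])[:,:,::-1])
E
```

```text
3.525 [534.11  52.69  29.35] [1.799e+02 1.000e-02 9.939e+01] [-1.8  -0.24  7.36] 0.315115673317558 3.8831013147319027
```

View pics/w2b.png

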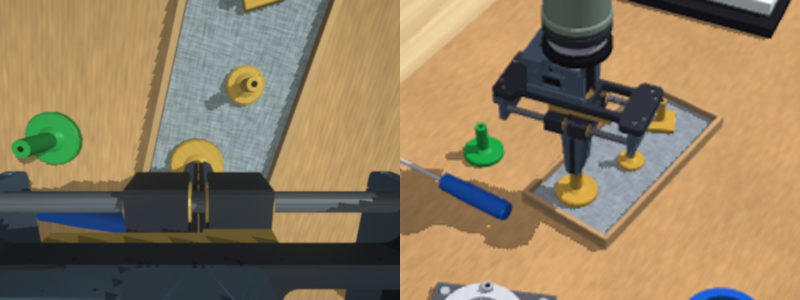

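The reading says the fingers are shut, although they should hold the 16 mm stem. I'll measure where the knob is now.

```bash
python3 - <<'E'
from h import *
from workcell import eyes,env
im=cv2.imread("pics/w2.png"); 
g=eyes.grab_frame("scene");t=eyes.grab_frame("top")
c=cv2.resize(im[200:360,220:420],(400,320),interpolation=cv2.INTER_CUBIC)
d=cv2.resize(g["pixels"][130:234,265:395,::-1],(400,320),interpolation=cv2.INTER_CUBIC)
cv2.imwrite("pics/w3.png",np.hstack([c,d]))
s=env.state();print(s["gripper_width"],s["force"],s["gripper_force"])
h=cv2.cvtColor(g["pixels"],cv2.COLOR_RGB2HSV); m=(h[...,1]>170)&(h[...,0]>14)&(h[...,0]<30)&(h[...,2]>90)
m[:140]=0;m[250:]=0;m[:,:290]=0;m[:,420:]=0
for k in blobs(m,40): e=cv2.fitEllipse(k);print(e,ray(g,*e[0],17),cv2.boundingRect(k))
E
```

```text
0.39676199668578127 [-2.0780212  -0.51846163  7.45701414] 3.8853549646228203
((326.13751220703125, 214.5138397216797), (16.58376693725586, 22.782968521118164), 90.99217224121094) [537.01215853  48.16412902  17.        ] (314, 205, 24, 19)
((358.5245361328125, 196.3870391845703), (9.476946830749512, 13.575840950012207), 92.44127655029297) [568.04687464 129.66323524  17.        ] (351, 192, 15, 10)
((377.94207763671875, 172.62460327148438), (12.343070983886719, 15.12730598449707), 33.75543975830078) [567.99289206 217.26298081  17.        ] (370, 164, 15, 16)
```

View pics/w3.png

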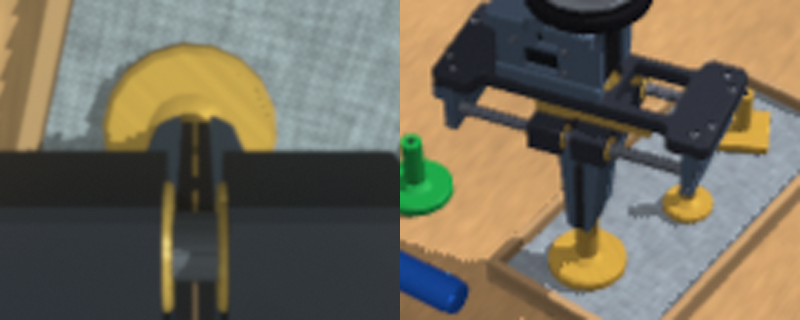

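```bash
python3 - <<'E'
from h import *
f=wrist("w4"); D=f["depth"]; print(f["fx"])
v,u=np.mgrid[:480,:640]
P=np.stack([(u-f["cx"])/f["fx"]*D,(v-f["cy"])/f["fy"]*D,D,np.ones_like(D)],-1)@f["T_tool_cam"].T
W=np.stack([(u-f["cx"])/f["fx"]*D,(v-f["cy"])/f["fy"]*D,D],-1)
W=(W-f["t"])@f["R"]
for r in (225,240,250,255,260,265,270,300,320,340):
    print(r,[(c,*P[r,c,:3].round().astype(int)) for c in range(290,350,5)])
E
```

```text
3.725 [534.13  52.69  29.38] [1.7989e+02 1.0000e-02 9.9390e+01] [-2.08 -0.52  7.46] 0.39676199668578127 3.8853549646228203
362.2063863362616
225 [(290, np.int64(24), np.int64(-17), np.int64(20)), (295, np.int64(24), np.int64(-14), np.int64(20)), (300, np.int64(25), np.int64(-11), np.int64(14)), (305, np.int64(26), np.int64(-8), np.int64(12)), (310, np.int64(26), np.int64(-5), np.int64(11)), (315, np.int64(26), np.int64(-2), np.int64(11)), (320, np.int64(26), np.int64(1), np.int64(11)), (325, np.int64(26), np.int64(4), np.int64(10)), (330, np.int64(25), np.int64(7), np.int64(14)), (335, np.int64(24), np.int64(11), np.int64(20)), (340, np.int64(24), np.int64(14), np.int64(20)), (345, np.int64(24), np.int64(17), np.int64(19))]
240 [(290, np.int64(17), np.int64(-17), np.int64(9)), (295, np.int64(17), np.int64(-14), np.int64(9)), (300, np.int64(17), np.int64(-11), np.int64(10)), (305, np.int64(17), np.int64(-8), np.int64(10)), (310, np.int64(17), np.int64(-5), np.int64(8)), (315, np.int64(17), np.int64(-2), np.int64(10)), (320, np.int64(17), np.int64(1), np.int64(10)), (325, np.int64(17),
[... 4281 characters left out ...]
40, np.int64(36), np.int64(4), np.int64(-133)), (345, np.int64(36), np.int64(5), np.int64(-133))]
340 [(290, np.int64(31), np.int64(-6), np.int64(-132)), (295, np.int64(31), np.int64(-5), np.int64(-133)), (300, np.int64(30), np.int64(-4), np.int64(-132)), (305, np.int64(29), np.int64(-3), np.int64(-130)), (310, np.int64(5), np.int64(-3), np.int64(-86)), (315, np.int64(5), np.int64(-1), np.int64(-87)), (320, np.int64(4), np.int64(1), np.int64(-86)), (325, np.int64(4), np.int64(2), np.int64(-86)), (330, np.int64(30), np.int64(2), np.int64(-131)), (335, np.int64(31), np.int64(4), np.int64(-132)), (340, np.int64(31), np.int64(5), np.int64(-133)), (345, np.int64(31), np.int64(6), np.int64(-133))]
```

The depth image settles it: the real fingertips end about 30 mm above the reported TCP (tool z ≈ -31), and they closed on top of the stem. I'll open, rise and measure the true tip offset.

Emit:
{"method": "send_rows", "body": {
  "motion": [
    [0,0,0.02,0,0,0,-1],
    [0,0,0.06,0,0,0,0.2],
    [0,0,0.06,0,0,0,0.2],
    [0,0,0.06,0,0,0,0.2],
    [0,0,0.06,0,0,0,0.2],
    [0,0,0.06,0,0,0,0.2]
  ]
}}

```text
time_s: 4.53
ee_pos: [533.1, 52.7, 57.5]
ee_rot: [-179.9, -0.0, 99.4]
force: [0.7, 0.2, 1.5]
gripper_width: 47.5
gripper_force: 0.0
```

```bash
python3 - <<'E'
from h import *
f=wrist("w5"); D=f["depth"]
v,u=np.mgrid[:480,:640]
P=(np.stack([(u-f["cx"])/f["fx"]*D,(v-f["cy"])/f["fy"]*D,D,np.ones_like(D)],-1)@f["T_tool_cam"].T)[...,:3]
m=(D>0)&(abs(P[...,0])<22)&(abs(P[...,1])>18)&(abs(P[...,1])<45)&(P[...,2]<25)
q=P[m]; print(np.histogram(q[:,2],bins=np.arange(-90,30,5)))
for sg in(1,-1):
    k=q[q[:,1]*sg>0]; o=np.argsort(-k[:,2])[:400:50]; print(k[o].round(1).tolist())
h=cv2.cvtColor(f["pixels"],cv2.COLOR_RGB2HSV)
m=(h[...,1]>150)&(h[...,0]>14)&(h[...,0]<32)&(h[...,2]>80); m[270:]=0
for k in blobs(m,500):
    e=cv2.fitEllipse(k); print(np.round(e[0]),np.round(e[1]),cv2.boundingRect(k),ray(f,*e[0],17).round(1))
k=(D>0)&m&(abs(P[...,0])<25)&(abs(P[...,1])<30); W=(P[k]*[1,-1,-1]); print("top of knob in tool z",P[k][:,2].min(), P[k][np.argsort(P[k][:,2])[:30]].mean(0))
E
```

```text
4.525 [533.05  52.67  57.48] [-1.7994e+02 -1.0000e-02  9.9390e+01] [0.66 0.24 1.5 ] 47.47227213427777 0.0
(array([883, 570, 568, 493, 444, 400, 334, 310, 265, 259, 244, 195,   2,
         0,   0,   0,   0,   0,   0,   0,   0,   0,   0]), array([-90, -85, -80, -75, -70, -65, -60, -55, -50, -45, -40, -35, -30,
       -25, -20, -15, -10,  -5,   0,   5,  10,  15,  20,  25]))
[[15.9, 25.4, -29.5], [17.8, 26.8, -32.6], [16.1, 25.5, -35.2], [3.6, 23.8, -37.2], [16.4, 24.0, -39.2], [18.1, 30.6, -41.4], [16.3, 24.4, -43.1], [0.3, 23.8, -45.1]]
[[15.5, -24.2, -29.9], [5.4, -24.2, -32.7], [18.1, -27.8, -35.0], [17.8, -27.9, -37.3], [5.3, -24.3, -39.1], [16.7, -26.4, -41.4], [16.4, -25.6, -43.4], [2.7, -24.0, -45.0]]
[316. 245.] [56. 76.] (280, 216, 74, 54) [531.3  57.5  17. ]
[387. 137.] [46. 49.] (361, 111, 50, 53) [564.1 136.   17. ]
[406.  12.] [29. 79.] (379, 0, 69, 32) [560.7 207.3  17. ]
top of knob in tool z -3.4137436990034757 [ 4.76840851 -0.44400521 -2.91125529]
```

True tips are at tool z ≈ -30, so commanded TCP heights need to be 30 mm lower. I'll regrip accordingly.

Emit:
{"method": "send_rows", "body": {
  "motion": [
    [0,0,-0.04,0,0,0,0.2],
    [0,0,-0.08,0,0,0,0.2],
    [0,0,-0.11,0,0,0,0.2],
    [0,0,-0.12,0,0,0,0.2],
    [0,0,-0.12,0,0,0,0.2],
    [0,0,-0.12,0,0,0,0],
    [0,0,-0.12,0,0,0,-0.3],
    [0,0,-0.12,0,0,0,-0.6],
    [0,0,-0.12,0,0,0,-1],
    [0,0,-0.12,0,0,0,-1],
    [0,0,-0.12,0,0,0,-1],
    [0,0,-0.12,0,0,0,-1]
  ],
  "squeeze": 45
}}

```text
time_s: 6.08
ee_pos: [533.1, 52.7, -1.8]
ee_rot: [-180.0, -0.0, 99.4]
force: [-2.2, -1.1, 4.8]
gripper_width: 15.1
gripper_force: 45.0
```

Gripped at 15 mm with 45 N. Lifting.

Emit:
{"method": "send_rows", "body": {
  "motion": [
    [0,0,0.05,0,0,0,-1],
    [0,0,0.1,0,0,0,-1],
    [0,0,0.16,0,0,0,-1],
    [0,0,0.2,0,0,0,-1],
    [0,0,0.2,0,0,0,-1],
    [0,0,0.2,0,0,0,-1],
    [0.06,-0.3,0.2,0,0,0,-1],
    [0.06,-0.38,0.2,0,0,0,-1],
    [0.06,-0.38,0.2,0,0,0,-1],
    [0.06,-0.38,0.2,0,0,0,-1],
    [0.06,-0.38,0.2,0,0,0,-1],
    [0.06,-0.38,0.2,0,0,0,-1],
    [0.06,-0.38,0.2,0,0,0,-1]
  ]
}}

```text
time_s: 7.7
ee_pos: [563.3, -135.9, 98.0]
ee_rot: [-180.0, -0.0, 99.5]
force: [-0.3, 0.3, -2.5]
gripper_width: 15.3
gripper_force: 45.0
```

```bash
python3 - <<'E'
from h import *
from workcell import eyes
f=wrist("w6"); g=eyes.grab_frame("scene")
cv2.imwrite("pics/w6b.png",np.hstack([cv2.resize(f["pixels"],(400,300)),cv2.resize(g["pixels"][120:330,180:460],(400,300),interpolation=cv2.INTER_CUBIC)])[:,:,::-1])
import pickle; pickle.dump((f,g),open("f6.pkl","wb"))
h=cv2.cvtColor(f["pixels"],cv2.COLOR_RGB2HSV)
m=(h[...,1]>150)&(h[...,0]>14)&(h[...,0]<32)&(h[...,2]>80); m[330:]=0
for k in blobs(m,300): print(cv2.fitEllipse(k),cv2.boundingRect(k))
E
```

```text
7.7 [ 563.3  -135.9    97.96] [-1.7998e+02 -2.0000e-02  9.9490e+01] [-0.33  0.25 -2.52] 15.266741568388678 44.9988055229187
((317.31573486328125, 258.37518310546875), (45.46564865112305, 85.00415802001953), 89.6101303100586) (271, 234, 95, 52)
```

View pics/w6b.png

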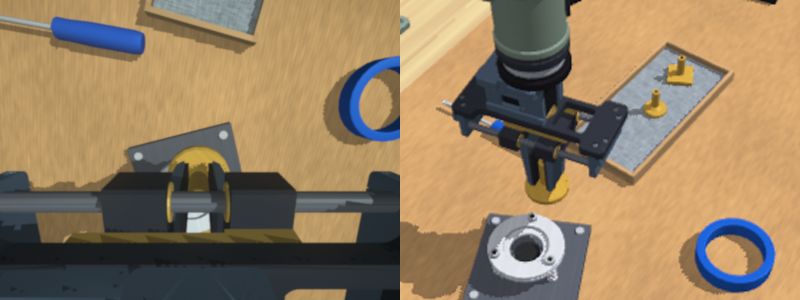

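The knob is held upright at left crop (197,165), and the ring is at right crop (525,248). I'll overshoot past the ring so the wrist camera sees both the ring and the held knob.

Emit:
{"method": "send_rows", "body": {
  "motion": [
    [0,-0.1,0.06,0,0,0,-1],
    [0,-0.24,0.06,0,0,0,-1],
    [0,-0.24,0.06,0,0,0,-1],
    [0,-0.24,0.06,0,0,0,-1],
    [0,-0.24,0.06,0,0,0,-1],
    [0,-0.24,0.06,0,0,0,-1]
  ]
}}

```text
time_s: 8.55
ee_pos: [563.5, -255.9, 128.0]
ee_rot: [-180.0, -0.0, 99.5]
force: [0.0, -0.7, -2.0]
gripper_width: 15.2
gripper_force: 45.0
```

```bash
python3 - <<'E'
from h import *
import pickle
from workcell import eyes
f=wrist("w7"); t=eyes.grab_frame("top"); pickle.dump((f,t),open("f7.pkl","wb"))
print(proj(f,[564.5,-187,52]))
cv2.imwrite("pics/w7b.png",cv2.resize(f["pixels"][60:300,160:480],None,fx=2.4,fy=2.4,interpolation=cv2.INTER_CUBIC)[:,:,::-1])
E
```

```text
8.55 [ 563.52 -255.88  128.03] [-1.7999e+02 -2.0000e-02  9.9480e+01] [ 0.02 -0.66 -2.01] 15.15862988259777 44.99882161617279
(np.float64(334.30635575838585), np.float64(151.58796787974498))
```

View pics/w7b.png

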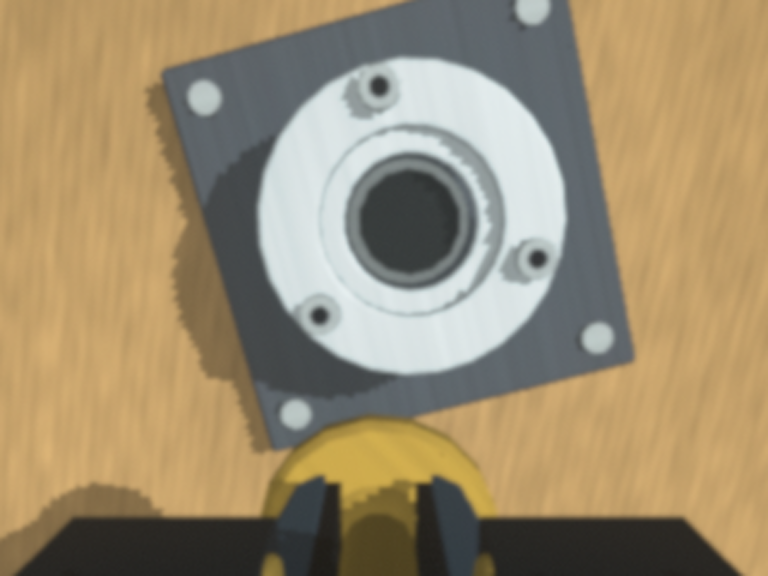

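The crop shows the ring centred near crop (412,215), with the bore at (410,220). The held knob's head arc peaks at crop (378,417). I'll fit circles to both.

```bash
python3 - <<'E'
from h import *
import pickle
from scipy.optimize import least_squares
f,t=pickle.load(open("f7.pkl","rb")); h=cv2.cvtColor(f["pixels"],cv2.COLOR_RGB2HSV)
def fit(P,r=None):
    g=lambda p:np.hypot(P[:,0]-p[0],P[:,1]-p[1])-(p[2] if r is None else r)
    s=least_squares(g,[*P.mean(0),r or 40],loss="soft_l1",f_scale=.5); return s.x.round(2),np.abs(s.fun).mean().round(2)
m=(h[...,2]>165)&(h[...,1]<40)
ks=max(blobs(m,2000),key=cv2.contourArea); hull=cv2.convexHull(ks)[:,0]
print("ring",fit(np.array([ray(f,*q,52)[:2] for q in hull])))
d=(h[...,2]<80); b=np.zeros_like(d); b[118:185,298:364]=1
k=max(blobs(d&b,200),key=cv2.contourArea); print(cv2.fitEllipse(k),"pad z34",fit(np.array([ray(f,*q[0],34)[:2] for q in k])))
m=(h[...,1]>150)&(h[...,0]>14)&(h[...,0]<32)&(h[...,2]>60); m[:225]=0; m[275:]=0
E=[]
for u in range(262,375):
    c=np.where(m[225:262,u])[0]
    if len(c): E.append((u,225+c[0]))
E=[e for e in E if 276<=e[0]<=360]
for z in(146.8,):
    print("knob",z,fit(np.array([ray(f,*q,z)[:2] for q in E]),27),fit(np.array([ray(f,*q,z)[:2] for q in E])))
D=f["depth"]; pts=[D[v+3,u] for u,v in E]; print(E[0],E[42],E[-1])
W=[]
for u,v in E[::14]:
    dd=D[v+4,u]; W.append((f["R"].T@(np.array([(u-f["cx"])/f["fx"]*dd,(v+4-f["cy"])/f["fy"]*dd,dd])-f["t"])).round(1))
print(np.array(W))
print("top cam", proj(t,[563.5,-255.9,146]))
E
```

```text
ring (array([ 562.4 , -187.83,   47.44]), np.float64(0.08))
((330.30364990234375, 151.75900268554688), (39.451107025146484, 40.97074508666992), 1.6035215854644775) pad z34 (array([ 562.26, -187.85,   15.66]), np.float64(0.19))
knob 146.8 (array([ 563.5, -256.7,   27. ]), np.float64(0.2)) (array([ 563.37, -255.82,   26.21]), np.float64(0.18))
(276, np.int64(258)) (318, np.int64(236)) (360, np.int64(260))
[[ 539.9 -247.1  148.8]
 [ 546.1 -237.9  150.6]
 [ 552.7 -234.1  148.7]
 [ 559.6 -231.9  148.7]
 [ 566.8 -231.2  148.6]
 [ 574.6 -233.3  147.9]
 [ 583.2 -240.6  149.9]]
top cam (np.float64(450.4419327040348), np.float64(233.23554501608007))
```

Emit:
{"method": "send_rows", "body": {
  "motion": [
    [0,0.08,0,0,0,0,-1],
    [0,0.137,0,0,0,0,-1],
    [0,0.137,-0.06,0,0,0,-1],
    [0,0.137,-0.12,0,0,0,-1],
    [0,0.137,-0.152,0,0,0,-1],
    [0,0.137,-0.152,0,0,0,-1],
    [0,0.137,-0.152,0,0,0,-1],
    [0,0.137,-0.152,0,0,0,-1]
  ]
}}

```text
time_s: 9.65
ee_pos: [564.3, -189.2, 53.3]
ee_rot: [179.9, 0.1, 99.4]
force: [0.9, 0.1, -1.7]
gripper_width: 14.9
gripper_force: 45.0
```

```bash
python3 - <<'E'
from h import *
import pickle
from workcell import eyes
from scipy.optimize import least_squares
f=wrist("w8"); g=eyes.grab_frame("scene"); pickle.dump((f,g),open("f8.pkl","wb"))
cv2.imwrite("pics/w8b.png",np.hstack([cv2.resize(f["pixels"][140:300,220:420],(400,320),interpolation=cv2.INTER_CUBIC),cv2.resize(g["pixels"][240:352,200:340],(400,320),interpolation=cv2.INTER_CUBIC)])[:,:,::-1])
E
```

```text
9.65 [ 564.34 -189.2    53.29] [1.7987e+02 7.0000e-02 9.9380e+01] [ 0.89  0.06 -1.73] 14.906520790647352 44.99852657318115
```

View pics/w8b.png

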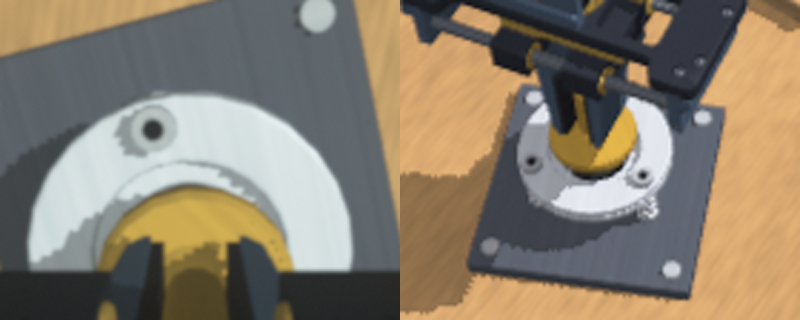

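The knob hovers over the ring (left crop head arc top (195,185), ring arc top (190,95)). I'll fit both to get the remaining offset.

```bash
cat >> h.py <<'E'
def rel(f,zf,zr=52):
    from scipy.optimize import least_squares
    h=cv2.cvtColor(f["pixels"],cv2.COLOR_RGB2HSV)
    def fit(P,r):
        s=least_squares(lambda p:np.hypot(P[:,0]-p[0],P[:,1]-p[1])-r,P.mean(0)-[0,20],loss="soft_l1",f_scale=.5); return s.x.round(2),np.abs(s.fun).mean().round(2)
    m=(h[...,1]>150)&(h[...,0]>14)&(h[...,0]<32)&(h[...,2]>60)
    E=[(u,200+np.where(m[200:268,u])[0][0]) for u in range(276,362) if m[200:268,u].any()]
    k=fit(np.array([ray(f,*q,zf+8)[:2] for q in E]),27)
    # ring outer edge: going outward radially, plate is dark/blue -> use brightness/saturation
    w=(h[...,1]<45)&(h[...,2]>95); w[268:]=0; w[:170]=0
    w[:, :232]=0; w[:,398:]=0
    w=cv2.morphologyEx(w.astype(np.uint8),cv2.MORPH_OPEN,np.ones((3,3)))
    c=max(blobs(w,500),key=cv2.contourArea); H=cv2.convexHull(c)[:,0]; H=H[H[:,1]<255]
    r=fit(np.array([ray(f,*q,zr)[:2] for q in H]),47.44)
    print("knob",k,"ring",r,"ring-knob",r[0]-k[0], "hull",H[:,0].min(),H[:,0].max(),H[:,1].min())
E
python3 - <<'E'
from h import *; import pickle
f,g=pickle.load(open("f8.pkl","rb")); rel(f,53.3+10.8)
E
```

```text
knob (array([ 565.29, -191.83]), np.float64(0.38)) ring (array([ 555.28, -145.88]), np.float64(0.1)) ring-knob [-10.01  45.95] hull 232 397 170
```

```bash
python3 - <<'E'
from h import *; import pickle
from scipy.optimize import least_squares
f,g=pickle.load(open("f8.pkl","rb")); h=cv2.cvtColor(f["pixels"],cv2.COLOR_RGB2HSV)
print(h[178:200,340].tolist())
def fit(P,r,res=0):
    s=least_squares(lambda p:np.hypot(P[:,0]-p[0],P[:,1]-p[1])-r,P.mean(0)-[0,20],loss="soft_l1",f_scale=.5); return s.x.round(2),np.abs(s.fun).mean().round(2),np.abs(s.fun)
V=cv2.GaussianBlur(h[...,2],(3,3),0).astype(int)
E=[]
for u in range(255,380):   # first strong dark->bright step from above
    d=np.diff(V[172:240,u]); i=np.argmax(d>25)
    if d[i]>25: E.append((u,172+i+np.argmax(d[i:i+4])+.5))
E=np.array(E); r=fit(np.array([ray(f,*q,52)[:2] for q in E]),47.44); E2=E[r[2]<1.5]; r=fit(np.array([ray(f,*q,52)[:2] for q in E2]),47.44); print(len(E2),r[:2])
m=(h[...,1]>150)&(h[...,0]>14)&(h[...,0]<32)&(h[...,2]>60)
K=np.array([(u,215+np.where(m[215:268,u])[0][0]-.5) for u in range(274,362) if m[215:268,u].any()])
print(K[::8].tolist())
for z in(68,72,76):
    k=fit(np.array([ray(f,*q,z)[:2] for q in K]),27);K2=K[k[2]<1];k=fit(np.array([ray(f,*q,z)[:2] for q in K2]),27); print(z,len(K2),k[:2])
E
```

```text
[[103, 33, 108], [103, 33, 108], [104, 31, 108], [103, 33, 108], [103, 33, 108], [103, 33, 108], [102, 31, 108], [103, 33, 108], [103, 33, 108], [101, 33, 108], [102, 29, 113], [100, 24, 128], [95, 20, 151], [92, 18, 183], [94, 18, 217], [93, 11, 228], [93, 11, 229], [93, 11, 227], [95, 12, 227], [95, 12, 227], [93, 12, 226], [95, 12, 227]]
119 (array([ 562.52, -187.61]), np.float64(0.17))
[[278.0, 259.5], [286.0, 250.5], [294.0, 245.5], [302.0, 241.5], [310.0, 238.5], [318.0, 239.5], [326.0, 239.5], [334.0, 243.5], [342.0, 242.5], [350.0, 248.5], [358.0, 257.5]]
68 81 (array([ 565.44, -192.47]), np.float64(0.36))
72 80 (array([ 565.3 , -191.56]), np.float64(0.34))
76 80 (array([ 565.13, -190.65]), np.float64(0.34))
```

```bash
python3 - <<'E'
from h import *; import pickle
from scipy.optimize import least_squares
f,g=pickle.load(open("f8.pkl","rb")); h=cv2.cvtColor(f["pixels"],cv2.COLOR_RGB2HSV)
print(h[226:244,318].tolist(), h[232:250,342].tolist())
def fit(P,r):
    s=least_squares(lambda p:np.hypot(P[:,0]-p[0],P[:,1]-p[1])-r,P.mean(0)-[0,20],loss="soft_l1",f_scale=.5); return s.x.round(2),np.abs(s.fun).mean().round(2),np.abs(s.fun)
m=(h[...,1]>105)&(h[...,0]>10)&(h[...,0]<34)
K=np.array([(u,222+np.where(m[222:268,u])[0][0]-.5) for u in range(274,362) if m[222:268,u].any()])
print(K[::8].tolist())
for z in(68,72):
    k=fit(np.array([ray(f,*q,z)[:2] for q in K]),27);K2=K[k[2]<1];k=fit(np.array([ray(f,*q,z)[:2] for q in K2]),27); print(z,len(K2),k[:2])
E
```

```text
[[93, 11, 227], [93, 11, 227], [93, 12, 226], [90, 14, 221], [93, 15, 201], [87, 14, 160], [30, 20, 116], [21, 92, 111], [22, 130, 124], [22, 141, 145], [22, 145, 163], [22, 147, 172], [22, 148, 177], [22, 150, 185], [22, 151, 197], [22, 153, 204], [22, 154, 207], [22, 153, 208]] [[90, 15, 155], [93, 17, 161], [90, 15, 166], [93, 15, 166], [90, 14, 164], [86, 12, 175], [53, 11, 183], [26, 33, 168], [22, 89, 155], [22, 137, 162], [22, 149, 180], [22, 151, 189], [22, 151, 193], [22, 150, 194], [22, 152, 198], [22, 153, 202], [22, 153, 205], [22, 153, 206]]
[[274.0, 258.5], [282.0, 247.5], [290.0, 241.5], [298.0, 237.5], [306.0, 234.5], [314.0, 233.5], [322.0, 233.5], [330.0, 234.5], [338.0, 238.5], [346.0, 242.5], [354.0, 249.5]]
68 88 (array([ 564.19, -189.95]), np.float64(0.18))
72 88 (array([ 564.03, -189.1 ]), np.float64(0.22))
```

The knob is at about (564.0, -189.2) and the ring at (562.5, -187.6), so I'll correct by (-1.4, +1.6) mm.

Emit:
{"method": "send_rows", "body": {
  "motion": [
    [-0.003,0.003,0,0,0,0,-1],
    [-0.003,0.003,-0.004,0,0,0,-1],
    [-0.003,0.003,-0.004,0,0,0,-1],
    [-0.003,0.003,-0.004,0,0,0,-1],
    [-0.003,0.003,-0.004,0,0,0,-1],
    [-0.003,0.003,-0.004,0,0,0,-1]
  ]
}}

```text
time_s: 10.5
ee_pos: [562.0, -187.3, 50.1]
ee_rot: [180.0, 0.0, 99.4]
force: [-0.4, 0.6, -2.6]
gripper_width: 15.0
gripper_force: 45.0
```

Emit:
{"method": "send_rows", "body": {
  "motion": [
    [0.0015,0,-0.004,0,0,0,-1],
    [0.0015,0,-0.01,0,0,0,-1],
    [0.0015,0,-0.016,0,0,0,-1],
    [0.0015,0,-0.02,0,0,0,-1],
    [0.0015,0,-0.024,0,0,0,-1],
    [0.0015,0,-0.028,0,0,0,-1],
    [0.0015,0,-0.03,0,0,0,-1],
    [0.0015,0,-0.031,0,0,0,-1],
    [0.0015,0,-0.031,0,0,0,-1],
    [0.0015,0,-0.031,0,0,0,-1]
  ]
}}

```text
time_s: 11.75
ee_pos: [562.7, -187.3, 35.1]
ee_rot: [180.0, 0.0, 99.4]
force: [-2.0, 1.2, 4.4]
gripper_width: 15.2
gripper_force: 45.0
```

```bash
python3 - <<'E'
from h import *; import pickle
from workcell import eyes
f=wrist("w9"); g=eyes.grab_frame("scene"); pickle.dump((f,g),open("f9.pkl","wb"))
cv2.imwrite("pics/w9b.png",np.hstack([cv2.resize(f["pixels"][140:300,220:420],(400,320),interpolation=cv2.INTER_CUBIC),cv2.resize(g["pixels"][240:352,200:340],(400,320),interpolation=cv2.INTER_CUBIC)])[:,:,::-1])
E
```

```text
11.75 [ 562.71 -187.29   35.08] [1.7998e+02 1.0000e-02 9.9390e+01] [-2.05  1.22  4.43] 15.237732940479148 45.00100135803223
```

View pics/w9b.png

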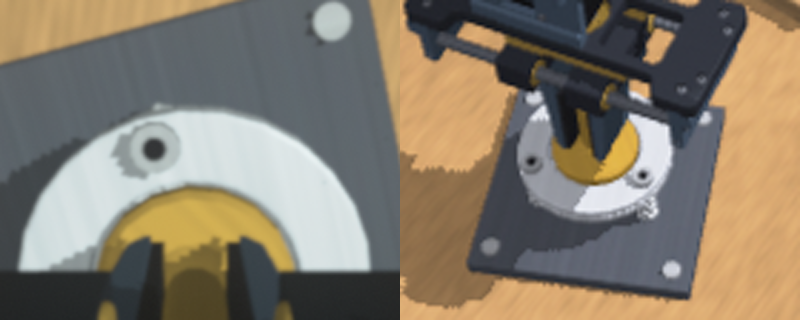

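The head is centred in the seat at left crop (197,190), and contact came at the expected seat height. Now I'll press with full grip.

Emit:
{"method": "send_rows", "body": {
  "motion": [
    [0,0,0,0,0,0,-1],
    [0,0,0,0,0,0,-1],
    [0,0,-0.003,0,0,0,-1],
    [0,0,-0.006,0,0,0,-1],
    [0,0,-0.009,0,0,0,-1],
    [0,0,-0.012,0,0,0,-1],
    [0,0,-0.015,0,0,0,-1],
    [0,0,-0.018,0,0,0,-1],
    [0,0,-0.02,0,0,0,-1],
    [0,0,-0.022,0,0,0,-1],
    [0,0,-0.022,0,0,0,-1],
    [0,0,-0.022,0,0,0,-1]
  ],
  "squeeze": 60
}}

```text
time_s: 13.35
ee_pos: [562.8, -187.3, 24.3]
ee_rot: [180.0, 0.0, 99.4]
force: [-3.2, 1.2, 9.4]
gripper_width: 14.9
gripper_force: 60.0
```

Emit:
{"method": "send_rows", "body": {
  "motion": [
    [0,0,-0.001,0,0,0,-1],
    [0,0,-0.002,0,0,0,-1],
    [0,0,-0.003,0,0,0,-1],
    [0,0,-0.004,0,0,0,-1],
    [0,0,-0.004,0,0,0,-1],
    [0,0,-0.004,0,0,0,-1]
  ]
}}

```text
time_s: 14.1
ee_pos: [562.7, -187.3, 23.1]
ee_rot: [180.0, 0.0, 99.4]
force: [-5.2, 2.3, 13.7]
gripper_width: 15.1
gripper_force: 60.0
```

Emit:
{"method": "send_rows", "body": {
  "motion": [
    [0,0,-0.001,0,0,0,-1],
    [0,0,-0.002,0,0,0,-1],
    [0,0,-0.003,0,0,0,-1],
    [0,0,-0.003,0,0,0,-1],
    [0,0,-0.003,0,0,0,-1],
    [0,0,-0.003,0,0,0,-1]
  ]
}}

```text
time_s: 14.85
ee_pos: [562.8, -187.3, 23.1]
ee_rot: [179.9, 0.0, 99.4]
force: [-8.1, 3.2, 21.4]
gripper_width: 14.7
gripper_force: 60.0
```

The height stays at 23.1 mm while the force rises to 21 N, which means the face is on the pad. I'll do a numeric check of ring height and centring, then hand in.

```bash
python3 - <<'E'
from h import *
f=wrist("w10"); D=f["depth"]; h=cv2.cvtColor(f["pixels"],cv2.COLOR_RGB2HSV)
v,u=np.mgrid[:480,:640]
W=(np.stack([(u-f["cx"])/f["fx"]*D,(v-f["cy"])/f["fy"]*D,D],-1)-f["t"])@f["R"]
m=(h[...,2]>200)&(h[...,1]<30)&(np.hypot(W[...,0]-562.6,W[...,1]+187.6)<46)&(np.hypot(W[...,0]-562.6,W[...,1]+187.6)>31)&(W[...,2]<80)
b=(h[...,1]>140)&(abs(h[...,0].astype(int)-22)<6)&(W[...,2]<80)&(np.hypot(W[...,0]-562.6,W[...,1]+187.6)<25)&(np.hypot(W[...,0]-562.6,W[...,1]+187.6)>17)
print("ring top z",np.median(W[m][:,2]),m.sum(),"knob head top z",np.median(W[b][:,2]),b.sum())
from workcell import env; s=env.state(); print(s["ee_pos"],s["force"],s["gripper_width"],s["qvel"].round(3))
E
```

```text
14.85 [ 562.83 -187.33   23.14] [1.7993e+02 4.0000e-02 9.9390e+01] [-8.09  3.21 21.36] 14.694836836960514 60.01531362533569
ring top z 40.6011306622178 4725 knob head top z 44.60308534597509 1122
[ 562.8263088  -187.3466011    23.12245277] [-7.31515074  2.76776949 21.52643086] 14.74094574168854 [ 0.057 -0.097 -0.021  0.002 -0.065 -0.02 ]
```

```bash
python3 -c "
from workcell import env; print(env.job_done())"
```

```text
the job is handed in; nothing more can be done
None
```

I handed the job in with the large brass knob seated in the ring and still gripped at 60 N, the ring down about 12 mm and roughly 10 N estimated on the rubber pad. No verdict came back. My first grasp closed on top of the stem because the fingertips sit about 30 mm above the reported TCP, so I regripped lower.

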